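# Clamp the brass-faced baking plate

## Robot

A 6-joint arm with a two-finger parallel gripper is mounted at the origin on the work surface. World frame = base frame: x ahead of the robot, y to its left, z up, the work surface at z = 0. Lengths are in m, angles in degrees, forces in N, time in s.
With the tool pointing down it reaches from about 0.35 to 0.875 m from the base axis. Payload 4.2 kg.
Tool frame: the origin (TCP) lies midway between the tips of the shut fingers; the grasp point (between the pads) lies 19 mm behind it; y points along the fingers, z is the direction in which the jaws open and shut, and the axes are right-handed (so a half turn about y gives the same grasp; the last joint's range is limited). The gripper opens to 87 mm and grips with 3 to 60 N. Pads are 19 mm wide; open, the fingers measure 117 mm over their backs; the gripper's body (75 mm by 190 mm) begins 51 mm behind the grasp point.
Start: joints at [-59.954, 22.042, 0.453, 0, -68.411, -14.817], TCP at [0.164, -0.603, 0.223] pointing down, gripper open.
Joint ranges: [-179.83, 179.83], [-69.29, 118.12], [-61.27, 80.66], [-181.25, 117.63], [-171.15, -9.14], [-177.46, 177.46]. Speed limits (degrees/s): [159.86, 159.86, 180, 180, 180, 180].

## Interface

Orientations are given as [roll, pitch, yaw] about the fixed x, y, z axes, in that order (R = Rz(yaw) Ry(pitch) Rx(roll)).
In Python, from workcell import env gives the robot as it stands. The module is installed in compiled form; this text tells all that it offers. Calls block until the motion is done:
- env.goto(position, orientation): joint-space move of the TCP to a pose.
- env.move_straight(position, rotation=None, rate=0.15, force_limit=None): straight line of the TCP; rotation=None keeps the orientation; rate is the mean speed in m/s. With force_limit (N) it stops when the force on the tool has changed by that much, and returns True; else False.
- env.set_joints(angles): joint-space move.
- env.gripper_to(opening, grasp_force=None): opening from 0.0 (shut) to 1.0 (fully open); grasp_force is the grip in N (None keeps the last); returns when the fingers have stopped.
- env.dwell(seconds).
- env.inverse_kinematics(position, orientation): joint angles nearest the present ones, or None.
- env.read_state(): the state.
- env.grab_frame(name): name is "scene" or "top" or "wrist"; returns a dict with "image" (480x640x3 uint8, blue, green, red), "fx", "fy", "cx", "cy" (pixels), "position" and "orientation" of the camera in the world. Camera axes: x right, y up, looking along -z (the intrinsics and any distortion apply to the point x, -y, -z); pixel columns grow to the right and rows downward; lengths in m; the calibration is good to about 2 mm. A picture is of the moment at which its call begins. There is no depth.
A pose or a line that the arm cannot do raises env.Unreachable and nothing moves.
- env.close_job(): hands the job in, once; it reports no verdict.
Trained networks look in a picture, given as the dict that the camera call returned (one of the last four; its "shot" number tells which), for a name from the list of things; names that differ only in an ending like _2 or _b are one class to them, and where a whole thing is asked for, a point or a joint stands for the part that bears it (a point fixed in the world has none). Each returns a list of dicts, best first, with "score" (0 to 1); they miss things now and then, are a little off and sometimes report something else, mostly with a low value. They report only what shows in the picture. A call takes as long as a camera call. They do not tell look-alikes from the thing itself.
- env.search_frame(picture, thing): "xyz" ([x, y, z] in m, in world coordinates, good to about 4 mm: the middle of the surface that is visible of it).
- env.trace(picture, thing): "mask" (480x640 bool, what is visible of it).
The state is a dict: "clock": time; "joint_positions": joint angles; "qvel": joint speeds; "joint_torque": joint torques, N m; "position": TCP position; "tool_rot": TCP orientation; "force": force on the tool from outside, world axes, zero at the start; "wrist_torque": the same for the moment, N m; "opening": opening from 0.0 (shut) to 1.0 (fully open).
Only numpy, scipy, OpenCV 4.12 (cv2) and the standard library are available. Lean on these libraries where they do the work, as an engineer would, in place of code of your own. Each camera call takes 0.05 s, during which the arm holds its last target.

## Task

One of the two green bench clamps has the brass-faced baking plate lying under its foot. Turn that clamp's T-handle clockwise until you feel the resistance rise and the plate is held firmly, stop there without over-tightening, and let go. Leave the clamp with the white-faced plate and everything else on the bench as they are.

Things in the scene. Friction and masses are not known exactly. Their poses are not given: they have to be found in the camera images.
- handle_a (a joint): Turn of clamp_a's T-handle, rad; grows clockwise from above = tighter, 3.18 mm down per rad. Starts at 1.4 to 4.2; foot meets plate near 5.1. Turning takes 0.22 N m while free, then 0.05 N m more per mm of squeeze; at rest friction blurs a reading, its rise of 0.15 N m per rad remains. Firm = over 20 N (squeeze 1.3 mm, 0.5 rad past touch); aim for 3 mm (45 N); over 110 N (7.3 mm) is too much. Left above 65 N it unwinds to that.
- handle_b (a joint): Turn of clamp_b's T-handle, rad; grows clockwise from above = tighter, 3.18 mm down per rad. Starts at 1.4 to 4.2; foot meets plate near 5.1. Turning takes 0.22 N m while free, then 0.05 N m more per mm of squeeze; at rest friction blurs a reading, its rise of 0.15 N m per rad remains. Firm = over 20 N (squeeze 1.3 mm, 0.5 rad past touch); aim for 3 mm (45 N); over 110 N (7.3 mm) is too much. Left above 65 N it unwinds to that.
- bar_a (a point): Centre of the steel T-handle bar of clamp_a, on the screw axis: bar 120 mm long, 14 x 14 mm, balls 22 mm across at its ends, on a 12 mm upright screw. x along the bar, z up. 205 mm above the bench at joint 0, sinking 3.18 mm per rad turned. Fingers can pass from above on both sides of the bar down to the collar at 152 mm.
- bar_b (a point): Centre of the steel T-handle bar of clamp_b, on the screw axis: bar 120 mm long, 14 x 14 mm, balls 22 mm across at its ends, on a 12 mm upright screw. x along the bar, z up. 205 mm above the bench at joint 0, sinking 3.18 mm per rad turned. Fingers can pass from above on both sides of the bar down to the collar at 152 mm.
- barend_a (a point): Centre of the black ball at one end of the bar of clamp_a, 62 mm from the bar's centre.
- barend_b (a point): Centre of the black ball at one end of the bar of clamp_b, 62 mm from the bar's centre.
- clamp_a: Green screw clamp fixed on the bench. Origin on the bench top under the vertical screw axis, z up. Base: own x -70 to 135, y +-65 mm, flat top 40 mm up carries a plate. Column at own x 95 to 130 mm (60 wide), on the robot's side; arm 36 mm wide back over the plate to a 40 mm boss on the axis, both 106 to 148 mm up, brass collar to 152. Left clamp (+y).
- clamp_b: Green screw clamp fixed on the bench. Origin on the bench top under the vertical screw axis, z up. Base: own x -70 to 135, y +-65 mm, flat top 40 mm up carries a plate. Column at own x 95 to 130 mm (60 wide), on the robot's side; arm 36 mm wide back over the plate to a 40 mm boss on the axis, both 106 to 148 mm up, brass collar to 152. Right clamp (-y).
- foot_a: Foot of clamp_a: orange pad 36 mm across, 10 thick, on the screw axis; origin: centre of its underside, 73 mm above the bench at joint 0. Does not rotate. Sinks with the screw till it meets a plate (top 57 mm up); then a spring, 15 N/mm, between screw and foot is squeezed: bar height minus foot height is 132 mm free, less when squeezed. 
- foot_b: Foot of clamp_b: orange pad 36 mm across, 10 thick, on the screw axis; origin: centre of its underside, 73 mm above the bench at joint 0. Does not rotate. Sinks with the screw till it meets a plate (top 57 mm up); then a spring, 15 N/mm, between screw and foot is squeezed: bar height minus foot height is 132 mm free, less when squeezed. 
- brass_plate: Square dark steel baking plate, 110 x 110 mm and 14 mm thick, with a raised round brass-coloured face 100 mm across on top, 17 mm thick in all. Origin at the centre of its underside, z up. Lies loose under one of the two clamps. To be clamped.
- white_plate: Baking plate of the same size with a white enamelled round face. Lies loose under the other clamp. To be left loose.
- brush: Hand brush lying between the clamps, 170 mm long. Bystander.
- spatula: Spatula, 200 mm, lying at the left. Bystander.
- wrench: Wrench, 160 mm, lying at the right. Bystander.
- bowl: Red bowl, 130 mm across, 60 mm high, beyond the clamps. Bystander.
- oil: Amber bottle, 60 mm across, 160 mm high, far left. Bystander.
- mug: White mug, 80 mm across, 95 mm high, beyond the clamps. Bystander.
- jar: Clear jar with a red cap, 72 mm across, 90 mm high, far right. Bystander.
Things that resemble listed ones, but are neither listed nor needed, are in the scene too. What is shaped like the clamp_a but blue is not meant.

How it is judged (in metres and radians):
At the end, for the whole second after the job is handed in: The brass-faced plate lies under a clamp foot (centres within 30 mm in plan) that presses on it with more than 20 N and its handle stands still (under 0.05 rad/s); both plates lie within 20 mm of where they started (((horizontal distance between brass_plate and foot_a below 0.03 m and contact force between foot_a and brass_plate above 20 N and velocity of joint handle_a between -0.05 and 0.05 rad/s) or (horizontal distance between brass_plate and foot_b below 0.03 m and contact force between foot_b and brass_plate above 20 N and velocity of joint handle_b between -0.05 and 0.05 rad/s)) and distance of each of brass_plate, white_plate from where it was at the start of the episode below 0.02 m); the robot touches nothing.
It fails at once if a clamp foot presses on the brass-faced plate with more than 110 N (over-tightened) (contact force between any of foot_a, foot_b and brass_plate above 110 N).
It fails at once if the T-handle over the white-faced plate is turned by more than about 0.35 rad or driven down on that plate ((not (horizontal distance between brass_plate and foot_a below 0.03 m) and distance of barend_a from where it was at the start of the episode above 0.022 m) or (not (horizontal distance between brass_plate and foot_b below 0.03 m) and distance of barend_b from where it was at the start of the episode above 0.022 m) or contact force between any of foot_a, foot_b and white_plate above 2 N).
It fails at once if a bystander (brush, spatula, wrench, bowl, bottle, mug, jar) is moved by more than 40 mm (distance of any of brush, spatula, wrench, bowl, oil, mug, jar from where it was at the start of the episode above 0.04 m).
It also fails if it takes over 72 s, if anything falls off the work surface, if the arm or the gripper's body presses on something with over 40 N, if the wrist force passes 120 N, or if a joint passes its speed limit or range.

## Working session

There is one attempt and no reset: what is moved stays moved. The work goes in short steps, each a Python script; the robot and the scene stay as the last script left them, time stands still between calls to the robot, and variables do not carry over. Pictures are saved under pics/ and viewed, and the job is handed in when it is done.

```bash
mkdir -p pics; python3 - <<'E'
from workcell import env
import cv2
s=env.read_state(); print(s)
for n in ("scene","top"):
    f=env.grab_frame(n); cv2.imwrite(f"pics/{n}0.png",f["image"]); print(n,{k:v for k,v in f.items() if k!="image"})
    for t in ("bar_a","barend_a","foot_a","clamp_a","brass_plate","white_plate"):
        for d in env.search_frame(f,t): print(t,d)
E
```

```text
{'clock': 0.0, 'joint_positions': array([-5.99531127e+01,  2.20903715e+01,  3.80127590e-01, -2.87756093e-02,
       -6.84096726e+01, -1.48171421e+01]), 'qvel': array([-0.0744369 ,  0.09727743, -0.02148456,  0.06131023,  0.03369971,
        0.03786841]), 'joint_torque': array([-6.61949616e-04, -3.90665960e+01,  1.87406123e+01,  4.21975315e+00,
        1.10858108e-02, -1.79115937e-04]), 'position': array([ 0.16405132, -0.60247086,  0.22146662]), 'tool_rot': array([-8.98772318e+01,  4.82199029e-03,  1.52191339e+01]), 'force': array([ 0.08596343, -0.39203208,  0.51203955]), 'wrist_torque': array([0.00533945, 0.00459332, 0.03998069]), 'opening': 0.9981613227124845}
scene {'fx': 532.1876127372115, 'fy': 532.1876127372115, 'cx': 322.90322312058, 'cy': 241.624292751868, 'position': array([0.87895069, 0.558018  , 1.04642335]), 'orientation': array([ 36.12577686,  -0.2454063 , 152.45864085]), 'shot': 1}
bar_a {'xyz': [0.3341, -0.1773, 0.2142], 'score': 0.98}
bar_a {'xyz': [0.5784, 0.1519, 0.1976], 'score': 0.94}
bar_a {'xyz': [0.6028, -0.2402, 0.2041], 'score': 0.94}
bar_a {'xyz': [0.3132, 0.2
[... 1350 characters left out ...]
0.94}
barend_a {'xyz': [0.589, -0.2404, 0.2071], 'score': 0.64}
barend_a {'xyz': [0.3256, -0.1791, 0.2088], 'score': 0.56}
barend_a {'xyz': [0.5756, 0.1521, 0.2012], 'score': 0.55}
foot_a {'xyz': [0.5676, 0.1556, 0.2038], 'score': 0.31}
clamp_a {'xyz': [0.53, -0.2174, 0.067], 'score': 0.81}
clamp_a {'xyz': [0.5094, 0.1504, 0.0814], 'score': 0.74}
clamp_a {'xyz': [0.298, -0.1614, 0.0413], 'score': 0.7}
clamp_a {'xyz': [0.5932, -0.217, 0.057], 'score': 0.67}
clamp_a {'xyz': [0.2719, 0.2628, 0.0392], 'score': 0.64}
brass_plate {'xyz': [0.5925, -0.2147, 0.0568], 'score': 0.65}
white_plate {'xyz': [0.5812, 0.1347, 0.053], 'score': 0.9}
white_plate {'xyz': [0.4919, -0.4346, 0.0067], 'score': 0.63}
```

View pics/scene0.png

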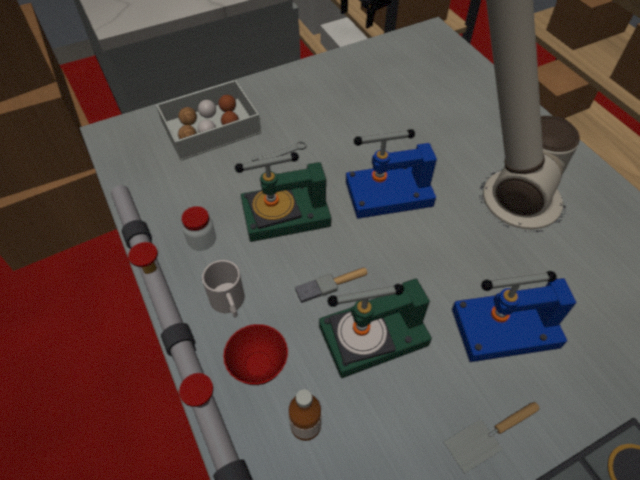

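View pics/top0.png

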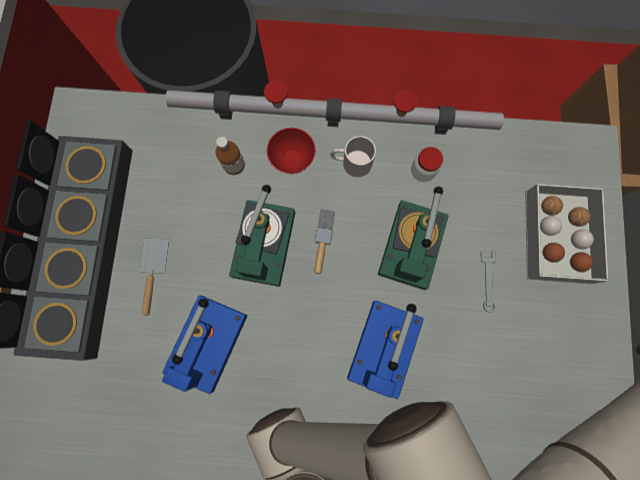

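```bash
python3 - <<'E'
import cv2,numpy as np
s=cv2.imread("pics/scene0.png");t=cv2.imread("pics/top0.png")
a=cv2.resize(s[130:250,215:345],(400,369),interpolation=cv2.INTER_CUBIC)
b=cv2.resize(t[175:295,370:460],(300,400),interpolation=cv2.INTER_CUBIC)
im=np.zeros((400,700,3),np.uint8);im[:369,:400]=a;im[:,400:]=b
cv2.imwrite("pics/crop0.png",im)
E
```

```text
(no output)
```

View pics/crop0.png

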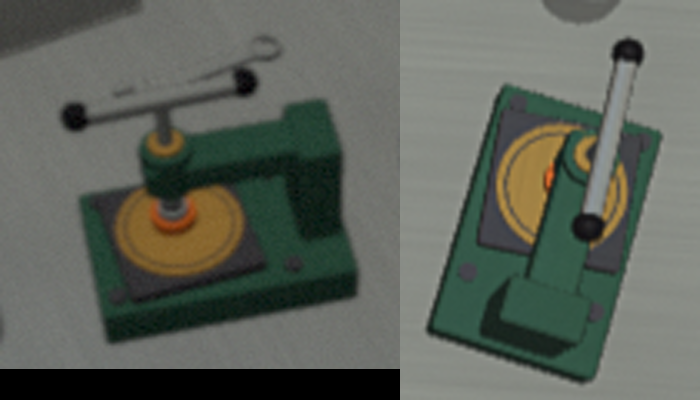

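The candidates are: green clamp with the brass plate, scene (272,190) and top (418,235); green clamp with the white plate, scene (362,325) and top (262,235); and two blue clamps, which are look-alikes. The crop shows an orange foot over a brass face in a green frame on the right (-y), so the one meant is clamp_b. Next I triangulate its two black balls.

```bash
cat > h.py <<'E'
import numpy as np,cv2
from scipy.spatial.transform import Rotation as Ro
from scipy.optimize import least_squares
def P(f,X):
    R=Ro.from_euler('xyz',f["orientation"],degrees=True).as_matrix()
    p=R.T@(np.asarray(X)-f["position"])
    return np.array([f["cx"]+f["fx"]*p[0]/-p[2], f["cy"]-f["fy"]*p[1]/-p[2]])
def blob(img,uv,r=9):
    u,v=map(int,np.round(uv));g=cv2.cvtColor(img,cv2.COLOR_BGR2GRAY).astype(float)
    c=g[v-r:v+r+1,u-r:u+r+1];w=np.clip(55-c,0,40) 
    n,l,st,ce=cv2.connectedComponentsWithStats((w>0).astype(np.uint8))
    i=1+np.argmax(st[1:,4]); w=w*(l==i); yy,xx=np.mgrid[-r:r+1,-r:r+1]
    return np.array([u+(xx*w).sum()/w.sum(),v+(yy*w).sum()/w.sum()]),st[i,4]
def tri(fs,uvs,x0):
    return least_squares(lambda X:np.concatenate([P(f,X)-u for f,u in zip(fs,uvs)]),x0)
E
python3 - <<'E'
from workcell import env
from h import *
fs=env.grab_frame("scene");ft=env.grab_frame("top")
out=[]
for us,ut in (((239.4,168),(438.4,190.9)),((294.6,156.6),(426.1,243.1))):
    a,na=blob(fs["image"],us);b,nb=blob(ft["image"],ut);print(a,na,b,nb)
    r=tri([fs,ft],[a,b],[.6,-.23,.2]);print(r.x,r.fun);out.append(r.x)
p,q=out;c=(p+q)/2;d=p-q;print("c",c,"len",np.linalg.norm(d),"yaw",np.degrees(np.arctan2(d[1],d[0])))
yaw=np.degrees(np.arctan2(d[1],d[0]))
for k in np.arange(-360,361,45):
    pos=[c[0],c[1],.30]
    j=env.inverse_kinematics(pos,[-90,0,yaw+k]);print(k,yaw+k,None if j is None else j.round(1) if hasattr(j,'round') else np.round(j,1))
E
```

```text
[238.93442623 167.8219333 ] 61 [438.00471698 189.83018868] 48
[ 0.65970647 -0.24941678  0.19909717] [ 0.61032861  0.26408487  0.4515701  -0.50810836]
[294.16602317 156.45431145] 56 [425.68884002 242.87410665] 69
[ 0.53615995 -0.22561483  0.19818126] [ 0.94992595  0.36242866  0.68852296 -0.72584806]
c [ 0.59793321 -0.23751581  0.19863922] len 0.12582175204155743 yaw -10.904760613364555
-360 -370.90476061336454 [ -7.3  21.7  10.9  -0.  -79.2 -93.6]
-315 -325.90476061336454 [ -7.3  21.7  10.9   0.  -79.2 -48.6]
-270 -280.90476061336454 [ -7.3  21.7  10.9   0.  -79.2  -3.6]
-225 -235.90476061336454 [ -7.3  21.7  10.9   0.  -79.2  41.4]
-180 -190.90476061336454 [ -7.3  21.7  10.9   0.  -79.2  86.4]
-135 -145.90476061336454 [ -7.3  21.7  10.9   0.  -79.2 131.4]
-90 -100.90476061336456 [ -7.3  21.7  10.9   0.  -79.2 176.4]
-45 -55.90476061336456 [  -7.3   21.7   10.9   -0.   -79.2 -138.6]
0 -10.904760613364555 [ -7.3  21.7  10.9  -0.  -79.2 -93.6]
45 34.09523938663544 [ -7.3  21.7  10.9   0.  -79.2 -48.6]
90 79.09523938663544 [ -7.3  21.7  10.9   0.  -79.2  -3.6]
135 124.09523938663544 [ -7.3  21.7  10.9   0.  -79.2  41.4]
180 169.09523938663546 [ -7.3  21.7  10.9   0.  -79.2  86.4]
225 214.09523938663546 [ -7.3  21.7  10.9   0.  -79.2 131.4]
270 259.09523938663546 [ -7.3  21.7  10.9   0.  -79.2 176.4]
315 304.09523938663546 [  -7.3   21.7   10.9   -0.   -79.2 -138.6]
360 349.09523938663546 [ -7.3  21.7  10.9  -0.  -79.2 -93.6]
```

clamp_b bar: length 126 mm (given 124) and z 0.199, which fits a joint value near 2. The half turn with j6 at 86° leaves about 263° of clockwise travel. I'll go above the bar and check with the wrist camera.

```bash
python3 - <<'E'
from workcell import env
from h import *
env.move_straight([.164,-.603,.34],rate=.3)
env.goto([.598,-.2375,.33],[-90,0,169.1])
s=env.read_state();print(s["clock"],s["position"],s["tool_rot"],s["joint_positions"].round(1),s["wrist_torque"])
f=env.grab_frame("wrist");cv2.imwrite("pics/w1.png",f["image"])
print(f["position"],f["orientation"],[P(f,x) for x in ([ 0.6597,-0.2494,.199],[.5362,-.2256,.198],[.598,-.2375,.1986])])
E
```

```text
3.3833 [ 0.59763921 -0.23818168  0.32988591] [-8.99904486e+01 -2.06697940e-02  1.69023783e+02] [ -7.3  21.2  14.3   0.  -83.1  86.4] [-0.07724332  0.15881992  0.02309136]
[ 0.67827366 -0.25305816  0.49303893] [-1.72726856e+01  4.18110191e-02 -1.00963367e+02] [array([323.58524611, 146.58751418]), array([323.7097913 , 304.64158676]), array([323.63904863, 230.54063738])]
```

View pics/w1.png

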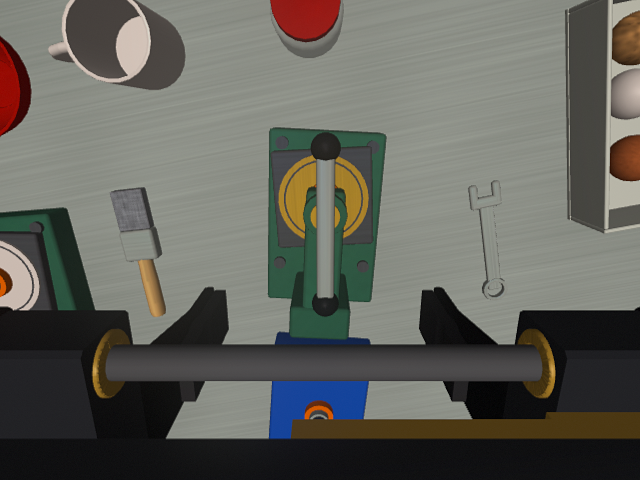

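```bash
python3 - <<'E'
from workcell import env
from h import *
fs=env.grab_frame("scene");ft=env.grab_frame("top");fw=env.grab_frame("wrist")
out=[]
for i,(us,ut,uw) in enumerate((((239,168),(438,190),(325,146)),((294,156),(426,243),(325,305)))):
    w,n=blob(fw["image"],uw,18);print(w,n)
    ims=[(fw,w)]
    for f,u in((fs,us),(ft,ut)):
        try:
            b,n=blob(f["image"],u); print(b,n)
            if 40<n<80: ims.append((f,b))
        except Exception as e: print(e)
    r=tri([a for a,_ in ims],[b for _,b in ims],[.6,-.23,.2]);print(r.x,r.fun.round(2));out.append(r.x)
p,q=out;c=(p+q)/2;d=q-p;yaw=np.degrees(np.arctan2(d[1],d[0]));print("c",c,np.linalg.norm(d),yaw)
np.save("c.npy",np.r_[c,yaw]);cv2.imwrite("pics/t2.png",ft["image"])
E
```

```text
[325.23690078 146.76620481] 686
[238.94045534 167.81319323] 61
[439.343058   186.43304042] 236
[ 0.65950918 -0.25064461  0.19912437] [ 0.   -0.16  0.47 -0.13]
[327.26401026 304.13853924] 571
[294.16510067 156.48053691] 55
[425.67655288 242.86233912] 69
[ 0.53530245 -0.22809677  0.19598144] [-0.44 -0.15  0.85  0.21  1.59 -0.06]
c [ 0.59740581 -0.23937069  0.1975529 ] 0.12627586856400638 169.7108753646278
```

```bash
python3 - <<'E'
from workcell import env
from h import *
env.goto([.5975,-.2387,.33],[-90,0,169.1])
print(env.move_straight([.5975,-.2387,.180],rate=.1,force_limit=8))
s=env.read_state();print(s["clock"],s["position"],s["force"],s["wrist_torque"])
env.gripper_to(0.0,grasp_force=60)
env.dwell(.3)
s=env.read_state();print(s["clock"],s["position"],s["tool_rot"],s["force"],s["wrist_torque"],s["opening"])
f=env.grab_frame("wrist");cv2.imwrite("pics/w2.png",f["image"])
E
```

```text
False
5.4833 [ 0.59791731 -0.23879549  0.18079428] [-0.19781802  0.50616408  0.6794672 ] [-0.07801125  0.1775696   0.02220555]
6.9583 [ 0.59736449 -0.23936487  0.18002888] [-8.99515300e+01 -1.77223857e-03  1.69082675e+02] [ 0.46386813 -5.4888608  -0.4443355 ] [-1.56140036  0.26072509 -0.04577563] 0.15122874546362527
```

View pics/w2.png

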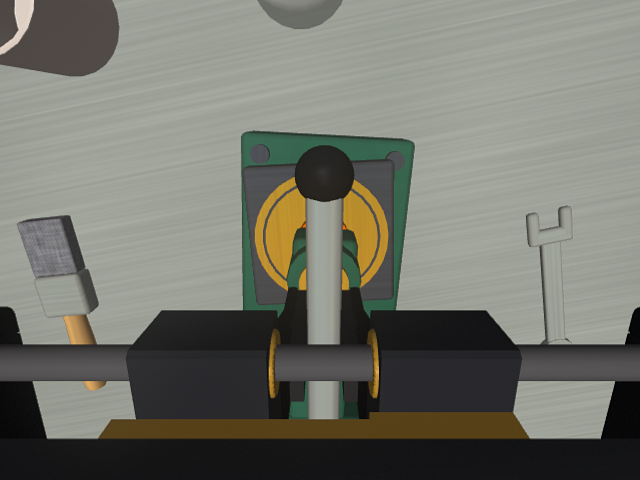

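```bash
cat > turn.py <<'E'
from workcell import env
from h import *
import sys
def turn(c,yaw0,z0,a0,steps,dstep,tstop=9,K=8000.):
    """a0: deg already turned cw"""
    c=np.array(c,float);a=a0
    for i in range(steps):
        a+=dstep
        env.goto([c[0],c[1],z0-.00318*np.radians(a)],[-90,0,yaw0-a])
        env.dwell(.1)
        s=env.read_state()
        print(f"{s['clock']:.2f} a={a:.0f} j6={s['joint_positions'][5]:.1f} yaw={s['tool_rot'][2]:.1f} z={s['position'][2]:.4f} F={s['force'].round(1)} T={s['wrist_torque'].round(3)} c={c.round(4)}",flush=True)
        F=s["force"][:2]
        c+=np.clip(F/K,-.0005,.0005)
        if np.hypot(*F)>40 or abs(s["wrist_torque"][2])>tstop: print("stop");break
    return c,a
E
python3 - <<'E'
from turn import *
print(turn([.5975,-.2392],169.1,.180,0,6,10))
E
```

```text
7.40 a=10 j6=76.7 yaw=159.2 z=0.1794 F=[ 0.2 -4.2 -1. ] T=[-1.194  0.338 -0.258] c=[ 0.5975 -0.2392]
7.79 a=20 j6=66.7 yaw=149.3 z=0.1789 F=[-1.2 -0.6  0.7] T=[-0.488  0.487 -0.161] c=[ 0.5975 -0.2397]
8.18 a=30 j6=56.8 yaw=139.3 z=0.1783 F=[-1.6 -0.7  0.9] T=[ 0.045  0.417 -0.215] c=[ 0.5974 -0.2398]
8.57 a=40 j6=46.8 yaw=129.3 z=0.1778 F=[-0.7  2.6  0.2] T=[ 0.617  0.211 -0.209] c=[ 0.5972 -0.2399]
8.97 a=50 j6=36.8 yaw=119.3 z=0.1772 F=[-0.   0.8 -0.4] T=[ 0.534 -0.12  -0.203] c=[ 0.5971 -0.2395]
9.36 a=60 j6=26.7 yaw=109.3 z=0.1767 F=[1.2 2.3 0.2] T=[ 0.572 -0.346 -0.151] c=[ 0.5971 -0.2394]
(array([ 0.59724482, -0.23916102]), 60)
```

```bash
python3 - <<'E'
from turn import *
print(turn([.5972,-.2392],169.1,.180,60,10,10,tstop=.45))
for n in("wrist","scene"):
    f=env.grab_frame(n);cv2.imwrite(f"pics/{n}3.png",f["image"])
E
```

```text
9.75 a=70 j6=16.7 yaw=99.3 z=0.1761 F=[ 1.5  0.6 -1.2] T=[ 0.268 -0.533 -0.167] c=[ 0.5972 -0.2392]
10.14 a=80 j6=6.7 yaw=89.3 z=0.1756 F=[ 1.9  0.3 -0.9] T=[ 0.11  -0.544 -0.204] c=[ 0.5974 -0.2391]
10.53 a=90 j6=-3.3 yaw=79.3 z=0.1750 F=[ 1.7  0.1 -1.4] T=[-0.102 -0.399 -0.201] c=[ 0.5976 -0.2391]
10.93 a=100 j6=-13.3 yaw=69.3 z=0.1745 F=[ 1.2 -1.4 -1. ] T=[-0.241 -0.146 -0.188] c=[ 0.5978 -0.2391]
11.32 a=110 j6=-23.3 yaw=59.3 z=0.1739 F=[-0.8 -0.9  0.1] T=[-0.085  0.147 -0.142] c=[ 0.598  -0.2392]
11.71 a=120 j6=-33.3 yaw=49.3 z=0.1734 F=[-1.1  0.6 -0.2] T=[ 0.021  0.31  -0.183] c=[ 0.5979 -0.2394]
12.10 a=130 j6=-43.3 yaw=39.3 z=0.1728 F=[-0.9 -0.2  0.3] T=[-0.094  0.198 -0.12 ] c=[ 0.5978 -0.2393]
12.49 a=140 j6=-53.3 yaw=29.3 z=0.1723 F=[ 0.7 -0.4  0.8] T=[-0.046  0.155 -0.149] c=[ 0.5976 -0.2393]
12.88 a=150 j6=-63.3 yaw=19.3 z=0.1718 F=[-0.8  0.8  1.8] T=[-0.076  0.188 -0.126] c=[ 0.5977 -0.2394]
13.28 a=160 j6=-73.3 yaw=9.3 z=0.1712 F=[ 0.  -0.5  0.7] T=[-0.16  0.08 -0.1 ] c=[ 0.5976 -0.2393]
(array([ 0.59763451, -0.23933593]), 160)
```

View pics/wrist3.png

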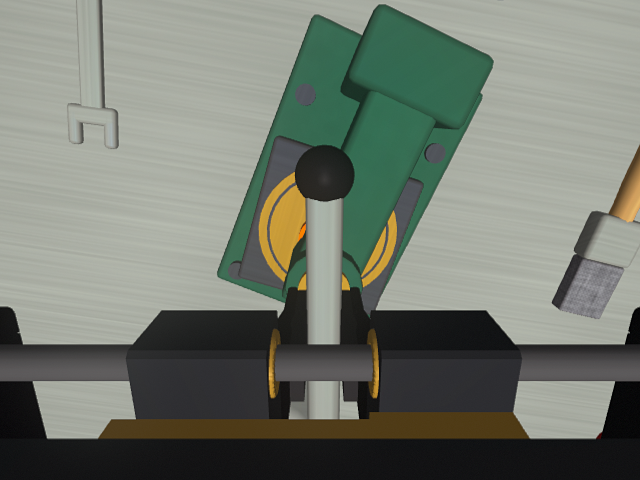

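```bash
python3 - <<'E'
from workcell import env
import cv2,numpy as np
s=cv2.imread("pics/scene3.png")
cv2.imwrite("pics/c3.png",cv2.resize(s[140:250,225:345],(720,660),interpolation=cv2.INTER_CUBIC)[:600])
c=[.5976,-.2393]
a=160
for d in [1.5]*4+[-1.5]*8+[1.5]*4:
    a+=d
    env.goto([c[0],c[1],.180-.00318*np.radians(a)],[-90,0,169.1-a])
    s=env.read_state();print(f"{s['clock']:.2f} {a} {s['tool_rot'][2]:.2f} {s['force'].round(1)} {s['wrist_torque'][2]:.3f} jt6 {s['joint_torque'][5]:.3f}")
E
```

```text
13.62 161.5 7.71 [-0.3  0.1  1.4] 0.201 jt6 -0.251
13.88 163.0 6.18 [ 0.4 -0.8  0.9] 0.280 jt6 -0.256
14.12 164.5 4.66 [-0.  -0.4  1.3] 0.250 jt6 -0.255
14.38 166.0 3.15 [ 0.1 -2.1  1.5] 0.234 jt6 -0.256
14.62 164.5 4.56 [ 0.2 -1.4  2.7] 0.011 jt6 0.007
14.88 163.0 6.06 [ 0.4 -1.5  2. ] 0.011 jt6 0.022
15.12 161.5 7.55 [ 1.7 -1.6  2.3] -0.002 jt6 0.027
15.38 160.0 9.05 [ 0.9 -1.7  2.5] 0.063 jt6 0.030
15.62 158.5 10.56 [ 0.8 -1.4  1.7] 0.044 jt6 0.034
15.88 157.0 12.05 [ 2.1 -2.4  2.7] 0.008 jt6 0.038
16.12 155.5 13.55 [ 0.9 -2.   2.4] -0.039 jt6 0.042
16.38 154.0 15.06 [ 2.1 -2.1  1.9] 0.012 jt6 0.046
16.62 155.5 13.64 [ 1.6 -2.5  2.3] 0.162 jt6 -0.216
16.88 157.0 12.15 [ 1.7 -2.8  2.7] 0.210 jt6 -0.231
17.12 158.5 10.65 [ 1.4 -1.9  1.9] 0.198 jt6 -0.234
17.38 160.0 9.15 [ 0.8 -2.2  2.3] 0.320 jt6 -0.237
```

View pics/c3.png

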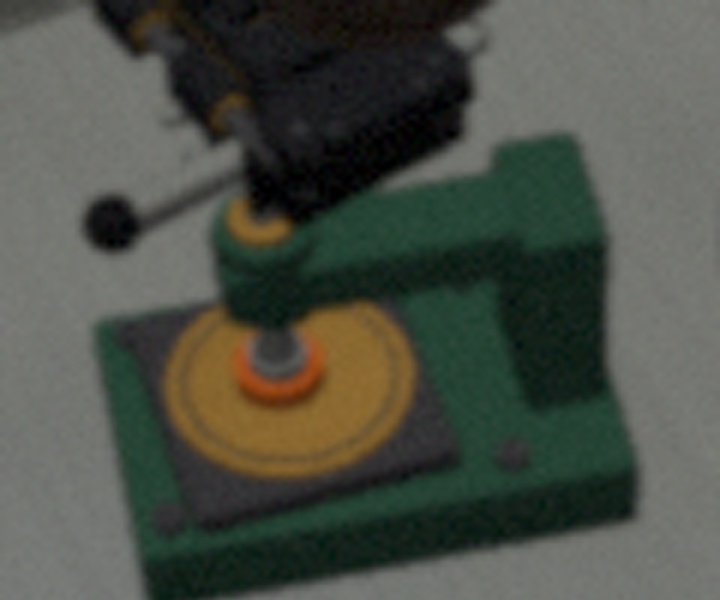

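Joint 6's torque is a clean signal. It shows the 0.15 N m/rad slope, so the foot is already in contact at 160°. I'll back off past touch and come forward again to find the knee accurately.

```bash
python3 - <<'E'
from workcell import env
import numpy as np
c=[.5976,-.2393]
a=160;L=[]
for d in [-4]*17+[4]*17:
    a+=d
    env.goto([c[0],c[1],.180-.00318*np.radians(a)],[-90,0,169.1-a])
    s=env.read_state();L.append((d,a,s['joint_torque'][5],s['wrist_torque'][2],169.1-s['tool_rot'][2]))
print(s["clock"],s["force"])
for r in L: print(r[0],r[1],"%.3f %.3f %.2f"%r[2:])
np.save("L.npy",L)
E
```

```text
25.875 [ 3.09229224 -0.88495766  4.07279659]
-4 156 -0.119 0.230 156.07
-4 152 -0.094 0.111 152.12
-4 148 -0.079 0.141 148.15
-4 144 -0.067 0.092 144.15
-4 140 -0.056 0.062 140.15
-4 136 -0.046 0.060 136.15
-4 132 -0.036 0.016 132.15
-4 128 -0.026 0.057 128.16
-4 124 -0.016 0.053 124.16
-4 120 -0.006 0.001 120.16
-4 116 0.004 -0.003 116.16
-4 112 0.014 -0.038 112.16
-4 108 0.022 0.018 108.16
-4 104 0.022 0.033 104.16
-4 100 0.022 0.001 100.16
-4 96 0.022 0.017 96.15
-4 92 0.022 -0.017 92.15
4 96 0.067 -0.145 96.01
4 100 0.047 -0.115 99.91
4 104 0.037 -0.073 103.87
4 108 0.033 -0.088 107.85
4 112 0.024 -0.038 111.85
4 116 0.013 0.005 115.85
4 120 0.002 -0.073 119.84
4 124 -0.008 -0.021 123.84
4 128 -0.018 0.000 127.84
4 132 -0.027 0.043 131.84
4 136 -0.037 -0.031 135.84
4 140 -0.047 0.007 139.84
4 144 -0.057 0.041 143.84
4 148 -0.067 0.009 147.84
4 152 -0.077 0.066 151.84
4 156 -0.086 0.009 155.84
4 160 -0.096 0.030 159.84
```

The knee is clear at about 109° in both directions, so 3 mm of squeeze is at about 163°. I'll go there, release and retract.

```bash
python3 - <<'E'
from workcell import env
import numpy as np,cv2
c=[.5976,-.2393]
for a in(161.5,163,163.5):
    env.goto([c[0],c[1],.180-.00318*np.radians(a)],[-90,0,169.1-a])
env.dwell(.3);s=env.read_state();print(s["clock"],s['joint_torque'][5],s['tool_rot'],s["position"],s["force"])
f=env.grab_frame("wrist");cv2.imwrite("pics/w4.png",f["image"])
env.gripper_to(0.9)
env.dwell(.3)
s=env.read_state();print(s["opening"],s["force"])
p=s["position"]
print(env.move_straight([p[0],p[1],.33],rate=.1,force_limit=15))
s=env.read_state();print(s["clock"],s["position"])
f=env.grab_frame("wrist");cv2.imwrite("pics/w5.png",f["image"])
f=env.grab_frame("scene");cv2.imwrite("pics/s5.png",f["image"])
E
```

```text
26.925 -0.3100122045725584 [-9.00119274e+01 -1.60376878e-02  5.61145693e+00] [ 0.59770484 -0.23937033  0.17103968] [ 2.84343931 -1.58733025  4.0390477 ]
0.9021544139295267 [ 0.46335055 -0.25996196 -0.07202369]
False
30.2667 [ 0.59742075 -0.23920423  0.32920606]
```

View pics/w5.png

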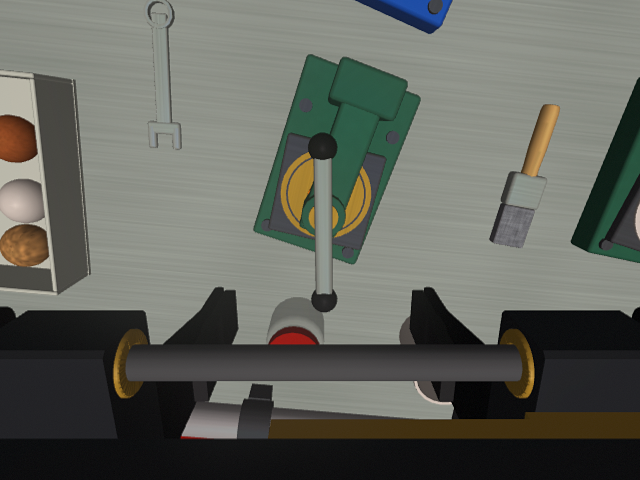

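View pics/s5.png

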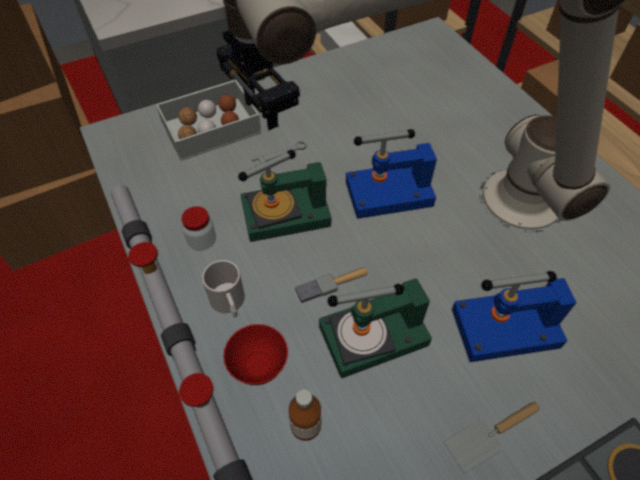

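The wrist view shows the bar still lined up with the tool, balls at (322,146) and (324,299), so it did not unwind. In the scene view the plates and bystanders have not moved and the gripper is clear.

```bash
python3 - <<'E'
from workcell import env
s=env.read_state();print(s["clock"],s["force"].round(2))
env.close_job()
E
```

```text
30.3667 [ 0.68  0.02 -0.31]
the job is handed in; nothing more can be done
```

I tightened clamp_b, the right green clamp with the brass-faced plate, to about 3 mm of squeeze. By the given 15 N/mm that is roughly 45 N. I then let go and handed the job in at 30.4 s.

- **Turning:** I gripped the T-bar at its centre and turned it clockwise. Joint 6's torque showed the foot touching at about 109° of turn, with a clear rise of about 0.15 N m per rad after that. I backed off and came forward again to confirm the touch point, then stopped at 163.5°, about 0.95 rad past touch. The highest turn at any point was 166°, about 3.2 mm of squeeze.
- **Last checks:** After release the bar stayed at the same angle, within about 1°, so it did not unwind. The retract met no contact and the tool force was near zero. In the picture, the white-plate clamp and the other things on the bench looked unmoved.
- **What disagreed:** The bar height from the cameras suggested a start near joint 2.0–2.3, while the torque knee implied about 3.2. That is about 3–4 mm in bar height, more than the stated 2 mm camera calibration, and I trusted the torque. The wrist torque reading at rest was noisy and changed sign, so I used joint 6's torque. I could not measure the clamping force itself.

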